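Clip the pipettes into the bench rest in size order

ROBOT

A 6-joint arm with a two-finger parallel gripper is mounted at the origin on the work surface. World frame = base frame: x ahead of the robot, y to its left, z up, the work surface at z = 0. Lengths are in m, angles in rad, forces in N, time in s.
With the tool pointing down it reaches from about 0.4 to 0.925 m from the base axis. Payload 12.5 kg.
Tool frame: the origin (TCP) lies between the finger pads; the fingertips stand 17 mm ahead of it and the grasp point (between the pads) lies 2 mm behind it; z points along the fingers, y is the line along which they close (so a half turn about z gives the same grasp; the last joint's range is limited). The gripper opens to 95 mm and grips with 3 to 60 N. Pads are 20 mm wide; open, the fingers measure 119 mm over their backs; the gripper's body (75 mm by 180 mm) begins 59 mm behind the grasp point.
Start: joints at [-1.418, 0.491, 1.559, -0, 1.092, -0.106], TCP at [0.16, -0.604, 0.232] pointing down, gripper open.
Joint ranges: [-3.1, 3.1], [-0.84, 2.19], [0.05, 2.79], [-1.13, 4.28], [0.06, 2.93], [-2.69, 2.69]. Speed limits (rad/s): [2.22, 2.22, 2.79, 3.14, 3.14, 3.14].

INTERFACE

Orientations are given as a 3x3 rotation matrix whose columns are the frame's x, y, z axes.
In Python, from bench import goto, move_l, move_joints, command_gripper, pause, inverse_kinematics, snapshot, MotionError, finish_job, trace, get_clock, get_q, get_joint_vel, get_effort, get_eef_pos, get_orientation, get_ft_force, get_torque, get_opening, get_gripper_force gives the robot as it stands. The module is installed in compiled form; this text tells all that it offers. Calls block until the motion is done:
- goto(position, orientation): joint-space move of the TCP to a pose.
- move_l(position, vel=0.15, orientation=None, threshold=None): straight line of the TCP; orientation=None keeps the orientation; vel is the mean speed in m/s. With threshold (N) it stops when the force on the tool has changed by that much, and returns True; else False.
- move_joints(angles): joint-space move.
- command_gripper(opening, squeeze=None): opening from 0.0 (shut) to 1.0 (fully open); squeeze is the grip in N (None keeps the last); returns when the fingers have stopped.
- pause(seconds).
- inverse_kinematics(position, orientation): joint angles nearest the present ones, or None.
- snapshot(name): name is "scene" or "top" or "wrist"; returns a dict with "frame" (384x512x3 uint8, red, green, blue), "vertical_fov" (degrees; the focal length in pixels is half the picture's height over the tangent of half this angle, whatever the lens; pixels are square), "cx", "cy" (the principal point, pixels), "k1" (the pictures are not rectified: a ray, as slopes to the right and down, at radius r is drawn at 1 + k1 r^2 times it, then the intrinsics apply), "rvec" (rotation vector, rad) and "tvec" (3), from world to camera coordinates, as OpenCV has them. Camera axes: x right, y down, z forward; pixel columns grow to the right and rows downward; lengths in m; the calibration is good to about 2 mm. A picture is of the moment at which its call begins. There is no depth.
A pose or a line that the arm cannot do raises MotionError and nothing moves.
- finish_job(): hands the job in; it is judged then, once.
Trained networks look in a picture, given as the dict that the camera call returned (one of the last four; its "shot" number tells which), for a name from the list of things; names that differ only in an ending like _2 or _b are one class to them, and where a whole thing is asked for, a point or a joint stands for the part that bears it (a point fixed in the world has none). Each returns a list of dicts, best first, with "confidence" (0 to 1); they miss things now and then, are a little off and sometimes report something else, mostly with a low value. They report only what shows in the picture. A call takes as long as a camera call. They do not tell look-alikes from the thing itself.
- trace(label, picture): "region" (384x512 bool, what is visible of it) and "box" ([left, top, right, bottom] in pixels, round what is visible of it).
Readings, each from a call of its own:
- get_clock(): time.
- get_q(): joint angles.
- get_joint_vel(): joint speeds.
- get_effort(): joint torques, N m.
- get_eef_pos(): TCP position.
- get_orientation(): TCP orientation.
- get_ft_force(): force on the tool from outside, world axes, zero at the start.
- get_torque(): the same for the moment, N m.
- get_opening(): opening from 0.0 (shut) to 1.0 (fully open).
- get_gripper_force(): force on a finger pad.
Only numpy, scipy, OpenCV 4.12 (cv2) and the standard library are available. Lean on these libraries where they do the work, as an engineer would, in place of code of your own. Each camera call takes 0.05 s, during which the arm holds its last target. There are 200 camera calls.

TASK

The middle-sized pipette is already clipped in the middle of the bench rest. Clip the two loose pipettes into the free places on either side of it, so that the three lie in order of size with the largest next to the red end of the rest and the smallest next to the white end. Press each one down until it has clicked fully home in both of its spring clips, leave the middle one clipped in its place, and let go.

Things in the scene. Friction and masses are not known exactly. Their poses are not given: they have to be found in the camera images.
- large_mid (a point): Largest pipette (240 mm long, blue button and label), loose on the bench, 130 g. Its white square grip is 60 mm long, 32 wide, 32 high and lies flat on the bench; this point is the grip's centre, 16 mm up. x runs along the pipette to the nozzle (tip at +140 mm, button at -100), z up. Round 18 mm necks on the same axis, 30 to 74 mm either side. Grasp the grip across y from above.
- small_mid (a point): Smallest pipette (166 mm long, yellow button and label), loose on the bench, 70 g. Same shape: grip 60 mm long, 22 wide, 22 high; this point is the grip's centre, 11 mm up. x along the pipette to the nozzle (tip at +82 mm, button at -84), z up. Round 18 mm necks, 30 to 74 mm either side.
- medium_mid (a point): Middle-sized pipette (200 mm long, green button and label, grip 60 x 27 x 27 mm), already clipped in the middle place of the rest. This point is the centre of its grip, axes as for the others.
- rest_mid (a point): Bench rest, fixed: aluminium base 130 x 240 mm, 10 mm high, with three places across it, at y = -85, 0 and +85 mm of its frame. This point: the middle place, 50 mm over the bench, where a clipped grip's centre lies. x (within 15 degrees of straight away from the robot) runs along clipped pipettes, z up. 12 mm bars lie on the base under the clips; the space between is free for fingers.
- place_left (a point): Home position of a clipped grip's centre in the free place at the rest's +y (85 mm from the middle), 50 mm over the bench; axes as the rest. Two steel spring clips, 10 mm long, stand at x = -50 and +50 mm and hold the two necks, which rest on hard saddles when home. Their jaws have flared mouths, about 45 mm wide at the top, 31 mm above this point.
- place_right (a point): The same for the free place at the rest's -y. The jaws spread when the necks are pressed straight down and snap over them; a centred pipette takes about 6 N in all to click in (up to 15 N off-centre), over the last 15 mm, then stops on the saddles. Either way round along x is fine.
- cap_red_mid (a point): Red block (130 x 26 mm, 18 mm high) at one end of the rest, 133 mm from its middle along its y, at either the +y or the -y end; a like white block is at the other end. This point is the centre of its top.
There are look-alikes about, which are no part of the job. Leave any purple look-alike of the part that bears large_mid alone. What is shaped like the part that bears medium_mid but pink is not meant.

How it is judged:
At the end, for the whole second after the job is handed in: Largest pipette clipped next to the red end, smallest at the white end, middle-sized one still in the middle: each within 16 mm along and 12 mm across its place, at most 4 mm above its fully home height, within 10 degrees of the rest's x, released (horizontal distance between large_mid and cap_red_mid below 0.07 m and horizontal distance between small_mid and cap_red_mid above 0.195 m and horizontal distance between medium_mid and rest_mid below 0.016 m and x of large_mid in the frame of rest_mid between -0.016 and 0.016 m and x of small_mid in the frame of rest_mid between -0.016 and 0.016 m and y of large_mid in the frame of rest_mid between -0.097 and 0.097 m and y of small_mid in the frame of rest_mid between -0.097 and 0.097 m and z of large_mid in the frame of rest_mid between -0.006 and 0.004 m and z of small_mid in the frame of rest_mid between -0.006 and 0.004 m and z of medium_mid in the frame of rest_mid between -0.006 and 0.004 m and angle between the x axis of each of large_mid, small_mid, medium_mid and the x axis of rest_mid, either way round below 0.17 rad); the robot touches nothing.
It also fails if it takes over 61 s, if anything falls off the work surface, if the arm or the gripper's body presses on something with over 40 N, if the wrist force passes 120 N, or if a joint passes its speed limit or range.

## Working session

There is one attempt and no reset: what is moved stays moved. The work goes in short steps, each a Python script; the robot and the scene stay as the last script left them, time stands still between calls to the robot, and variables do not carry over. Pictures are saved under pics/ and viewed, at most 10 in all, crops included, and the job is handed in when it is done.

```bash
mkdir -p pics; cat > h.py <<'E'
import numpy as np, cv2
from bench import *
def K(s):
    f=192/np.tan(np.radians(s["vertical_fov"])/2)
    return f,s["cx"],s["cy"],s["k1"]
def ray(s,uv):
    f,cx,cy,k1=K(s); uv=np.atleast_2d(np.asarray(uv,float))
    d=(uv-[cx,cy])/f; u=d.copy()
    for _ in range(20): u=d/(1+k1*(u**2).sum(1,keepdims=True))
    R=cv2.Rodrigues(np.array(s["rvec"],float))[0]; t=np.array(s["tvec"],float).ravel()
    return -R.T@t, np.c_[u,np.ones(len(u))]@R
def onplane(s,uv,z):
    c,d=ray(s,uv); return (c+d*((z-c[2])/d[:,2:]))[:,:2]
def proj(s,P):
    f,cx,cy,k1=K(s); R=cv2.Rodrigues(np.array(s["rvec"],float))[0]
    p=np.atleast_2d(P)@R.T+np.array(s["tvec"],float).ravel(); u=p[:,:2]/p[:,2:]
    return u*(1+k1*(u**2).sum(1,keepdims=True))*f+[cx,cy]
def save(n,img): cv2.imwrite("pics/"+n,cv2.cvtColor(np.ascontiguousarray(img),cv2.COLOR_RGB2BGR))
def axis(s,region,z):
    "min-area rect of the region put on plane z: centre, angle, sizes"
    v,u=np.nonzero(region); p=onplane(s,np.c_[u,v],z)
    (c,wh,a)=cv2.minAreaRect((p*1000).astype(np.float32)); a=np.radians(a)
    if wh[0]<wh[1]: a+=np.pi/2
    return np.array(c)/1000,a,sorted(wh)
def down(yaw):  # tool y (closing) at angle yaw+90deg of world: tool x along yaw
    c,s=np.cos(yaw),np.sin(yaw)
    return np.array([[c,s,0],[s,-c,0],[0,0,-1.]])
E
python3 - <<'E'
from h import *
for n in ("scene","top"):
    s=snapshot(n); save(n+"1.png",s["frame"])
    print(n,s["vertical_fov"],ray(s,[256,192])[0])
    for l in ("large_mid","small_mid","medium_mid","cap_red_mid","rest_mid"):
        for r in trace(l,s):
            z={"l":.016,"s":.011,"m":.05,"c":.02,"r":.01}[l[0]]
            c,a,wh=axis(s,r["region"],z) if r["region"].any() else (0,0,0)
            print(l,round(r["confidence"],2),np.round(r["box"]),c,a,wh)
print(get_clock())
E
```

```text
scene 43.4234995470614 [1.12149519 0.54960453 0.67639578]
large_mid 0.89 [373. 179. 450. 236.] [0.21562053 0.33200595] 0.8987715941632115 [57.63330841064453, 246.13946533203125]
large_mid 0.59 [332. 241. 390. 325.] [0.49178021 0.34605759] 0.03764865059963783 [38.91303634643555, 245.219482421875]
small_mid 0.83 [280. 244. 307. 307.] [0.54597974 0.22761626] 0.3095279616443043 [23.71286392211914, 173.88623046875]
medium_mid 0.84 [189. 135. 218. 170.] [ 0.3252915  -0.16913336] 0.8595434976224534 [33.636165618896484, 189.1297149658203]
medium_mid 0.81 [110. 168. 186. 208.] [ 0.52714307 -0.15977292] 3.005709918974571 [56.030052185058594, 204.72984313964844]
cap_red_mid 0.69 [ 96. 169. 139. 196.] [ 0.51121539 -0.28138846] 2.9954978946166078 [35.804473876953125, 131.24082946777344]
rest_mid 0.85 [105. 152. 206. 239.] [ 0.49454132 -0.19783876] 1.4058229514863576 [183.35301208496094, 331.44830322265625]
top 44.23207805953389 [0.29376077 0.0487537  1.22545073]
large_mid 0.81 [122. 106. 142. 192.] [0.49329535 0.34626044] 3.127856734477437 [35.61150360107422, 235.95191955566406]
large_mid 0.7 [ 96. 229. 170. 282.] [0.21576245 0.3361756 ] 1.0345497997056479 [35.71208572387695, 235.51708984375]
small_mid 0.77 [170.  94. 192. 160.] [0.54844812 0.22864516] 0.35293132885257505 [24.70145034790039, 167.15252685546875]
medium_mid 0.81 [318. 214. 360. 240.] [ 0.29282849 -0.17485065] 1.0808615718508805 [26.36056137084961, 122.57122039794922]
cap_red_mid 0.84 [369. 123. 387. 173.] [ 0.49956451 -0.28708652] 3.0120386549890354 [32.431427001953125, 130.7041778564453]
rest_mid 0.66 [282. 110. 377. 173.] [ 0.52385883 -0.16050093] 1.4102700310326264 [137.8295440673828, 241.10340881347656]
0.6
```

View pics/top1.png

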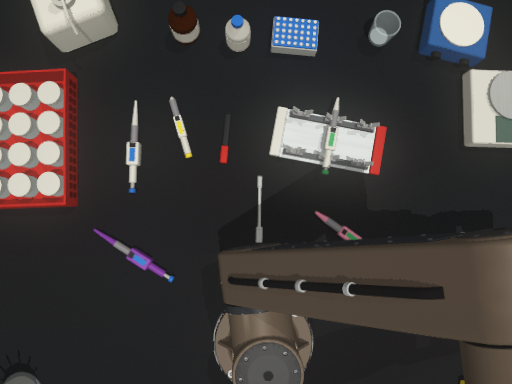

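View pics/scene1.png

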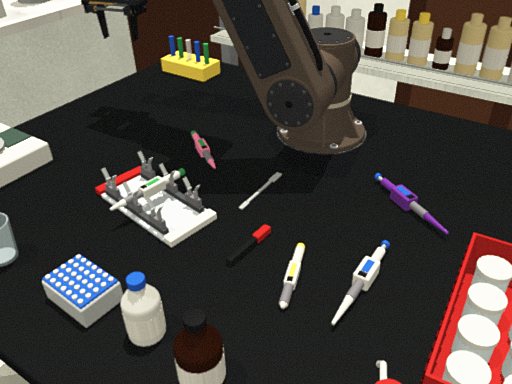

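Candidates for large: white/blue at top px (133,150), purple look-alike at (135,255). For medium: the clipped one (332,135), pink look-alike at (340,227). Small: only the yellow one at (181,127). Red cap is at the -y end (378,148), so the large goes to -y and the small to +y. I'll take a close look from the wrist at all three.

```bash
cat >> h.py <<'E'
def pose(yaw,p):
    best=None
    for k in (-1,0,1):
        R=down(yaw+k*np.pi); q=inverse_kinematics(p,R)
        if q is not None and (best is None or abs(q[5])<abs(best[1][5])): best=(R,q)
    return best
def look(name,label,p,yaw,zs):
    R,q=pose(yaw,p); goto(p,R); s=snapshot("wrist"); save(name,s["frame"]); np.save(name[:-4]+".npy",s,allow_pickle=True)
    out=[]
    for l,z in zip(label,zs):
        for r in trace(l,s):
            c,a,wh=axis(s,r["region"],z); a=(a+np.pi/2)%np.pi-np.pi/2
            print(l,round(r["confidence"],2),np.round(r["box"]),c.round(4),round(a,4),wh); out.append((c,a,wh))
    return s
E
python3 - <<'E'
from h import *
print(get_orientation().round(2).tolist() if hasattr(get_orientation(),'round') else get_orientation())
a=look("w_rest.png",["rest_mid","cap_red_mid","medium_mid"],[0.49,-0.16,0.36],-0.15,[.01,.018,.05])
b=look("w_large.png",["large_mid"],[0.46,0.346,0.25],-0.01,[.016])
c=look("w_small.png",["small_mid"],[0.53,0.229,0.25],0.34,[.011])
save("w_all.png",np.vstack([np.hstack([cv2.resize(x["frame"],(400,300)) for x in (a,b)]),np.hstack([cv2.resize(x["frame"],(400,300)) for x in (c,c)])]))
print(get_clock(),get_q(),get_ft_force())
E
```

```text
[[0.97, 0.26, 0.0], [0.26, -0.97, -0.0], [-0.0, 0.0, -1.0]]
rest_mid 0.69 [178.  92. 328. 175.] [ 0.5204 -0.1599] 1.4076 [135.37384033203125, 253.9454803466797]
cap_red_mid 0.67 [248.  68. 264. 193.] [ 0.5241 -0.1607] -0.1508 [27.851505279541016, 211.4923553466797]
cap_red_mid 0.62 [321. 100. 340. 173.] [ 0.4999 -0.2903] -0.1618 [27.58163833618164, 125.24620819091797]
medium_mid 0.93 [245.  64. 261. 195.] [ 0.5273 -0.1615] -0.1468 [26.021953582763672, 199.19442749023438]
medium_mid 0.76 [253. 236. 310. 256.] [ 0.3201 -0.1793] 1.1144 [21.583972930908203, 111.24794006347656]
large_mid 0.85 [244. 100. 272. 253.] [0.4848 0.3453] 0.0066 [34.10702133178711, 222.6108856201172]
large_mid 0.82 [300.   3. 334.  14.] [0.2657 0.4196] 1.111 [10.161452293395996, 43.39871597290039]
small_mid 0.79 [252.  91. 272. 208.] [0.5471 0.2256] 0.3381 [23.47307586669922, 165.31741333007812]
7.2083 [2.93641883e-01 4.04745415e-01 1.65538179e+00 1.23812394e-05
 1.08147694e+00 1.52388721e+00] [-0.31367079  0.474665    0.2170677 ]
```

View pics/w_all.png

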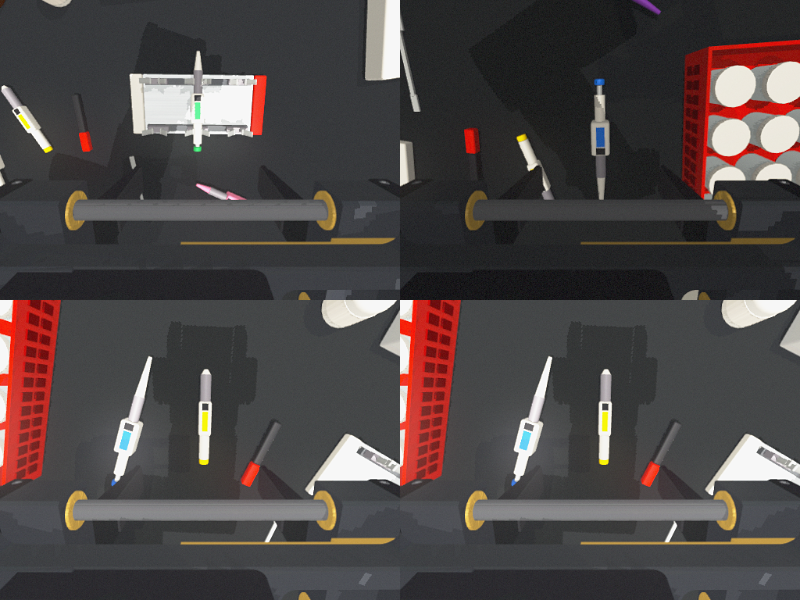

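The pictures match the networks' reports. Large (white, blue label) shows at (600,130) in the upper-right panel, small (yellow) at (205,420) in the lower-left, and the rest with its red end on the right at (260,105) in the upper-left. Both free places are empty. I'll pick and clip the small one first.

```bash
cat >> h.py <<'E'
C=np.array([0.5207,-0.1595]); YAW=-0.155
Y=np.array([-np.sin(YAW),np.cos(YAW)])
def pick(xy,yaw,z,op):
    R,q=pose(yaw,[*xy,0.12]); command_gripper(op,60); goto([*xy,0.12],R)
    hit=move_l([*xy,z],0.1,threshold=15); print("down",hit,get_eef_pos())
    command_gripper(0.0,60); print("grip",get_opening(),get_gripper_force())
    move_l([*xy,0.2],0.15); print("lifted",get_opening(),get_gripper_force(),get_ft_force())
def place(side,off,op):
    xy=C+side*0.085*Y; R,q=pose(YAW,[*xy,0.2]); print("q6",q[5])
    goto([*xy,0.2],R); move_l([*xy,0.05+off+0.035],0.12)
    print("pre",get_ft_force())
    print("press",move_l([*xy,0.05+off-0.002],0.03,threshold=35),get_eef_pos()-[*xy,0.05+off],get_ft_force())
E
python3 - <<'E'
from h import *
pick([0.548,0.227],0.338,0.0195,0.5)
s=snapshot("scene"); save("s2.png",s["frame"]); print(get_clock())
place(+1,0.0085,0.5)
s=snapshot("scene"); save("s3.png",s["frame"]); print(get_clock(),get_opening())
save("s23.png",np.hstack([cv2.resize(cv2.imread("pics/s2.png")[100:350,80:420],(400,294)),cv2.resize(cv2.imread("pics/s3.png")[100:300,80:352],(400,294))])[:,:,::-1])
E
```

```text
down False [0.54829444 0.22710172 0.02007526]
grip 0.22509867043764775 59.933465123176575
lifted 0.22804837126096245 59.93066489696503 [-0.05503273  0.54387806 -1.01934347]
11.8417
q6 1.4627217667920434
pre [-0.60586881  0.43346277 -1.63988054]
press True [-2.51239492e-04  6.37865485e-05  7.03803617e-06] [-1.06229608 -0.25594951  6.49909513]
15.225 0.22691909168572172
```

View pics/s23.png

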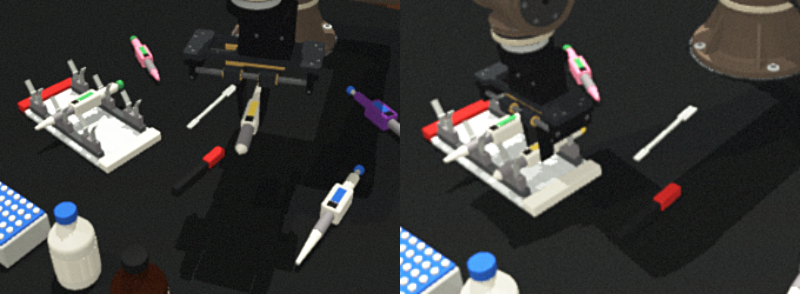

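The small one was carried level and pressed down; the line stopped hard at home height. I'll release it, check it from above, then fetch the large one.

```bash
python3 - <<'E'
from h import *
command_gripper(0.5); p=get_eef_pos(); move_l([p[0],p[1],0.2],0.15); print(get_ft_force())
def chk(s):
    for l in ("small_mid","medium_mid"):
        for r in trace(l,s):
            c,a,wh=axis(s,r["region"],.05); a=(a+np.pi/2)%np.pi-np.pi/2
            d=c-C; print(l,round(r["confidence"],2),"rest x,y",d@[np.cos(YAW),np.sin(YAW)],d@Y,a-YAW,wh)
R,q=pose(YAW,[0.44,-0.08,0.3]); goto([0.44,-0.08,0.3],R); s=snapshot("wrist"); save("w4.png",s["frame"]); chk(s)
pick([0.474,0.3457],0.0,0.020,0.6)
chk(snapshot("top"))
place(-1,0.004,0.6)
print(get_clock(),get_opening())
E
```

```text
[ 0.59279459 -0.87373101  0.26050296]
small_mid 0.87 rest x,y -0.00010225042146591529 0.08446171656227766 -0.006583437556977573 [21.701374053955078, 165.98626708984375]
medium_mid 0.91 rest x,y 0.007863823416821732 -0.0013501728157446645 -0.011364211187833179 [30.106647491455078, 199.2814178466797]
medium_mid 0.58 rest x,y -0.19396546550653257 -0.03488669372968063 1.090974489853019 [17.659942626953125, 38.33006286621094]
down False [0.47425267 0.34586049 0.02054634]
grip 0.33207223982739986 60.00064194202423
lifted 0.33433364843708 59.99928116798401 [-0.55131807  0.26476395 -0.69058676]
small_mid 0.93 rest x,y -0.0004984440117908208 0.08570171854120877 0.028021677647512816 [20.757308959960938, 159.83265686035156]
small_mid 0.19 rest x,y 0.007048489546182647 0.0013597116596059087 -0.0546019630658148 [32.78463363647461, 202.68739318847656]
medium_mid 0.89 rest x,y 0.0044741931007006444 0.0023040725550066625 -0.08073955758439702 [32.130149841308594, 197.38621520996094]
q6 1.1611967475654748
pre [0.33850445 0.47477953 0.09880104]
press True [-2.05938214e-04  1.29155090e-04  5.31020899e-05] [-1.31408938  1.33821146  8.79746927]
27.8417 0.3305473604065193
```

View pics/w4.png

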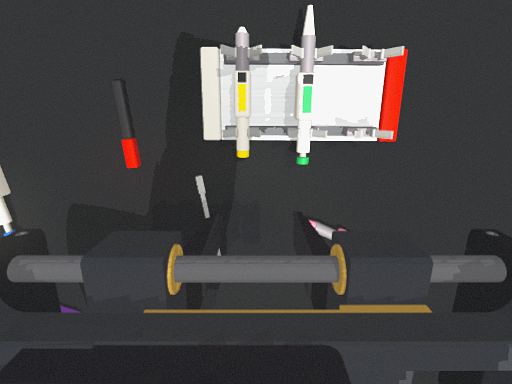

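Small sits clipped at (242,95), parallel to the medium at (305,90). Next I'll release the large one and press both grip tops with shut fingers, which confirms their height.

```bash
python3 - <<'E'
from h import *
command_gripper(0.6); p=get_eef_pos(); move_l([p[0],p[1],0.15],0.15); command_gripper(0.0,20)
for side,top in ((-1,.066),(1,.061)):
    xy=C+side*.085*Y; R,q=pose(YAW,[*xy,0.15]); goto([*xy,.15],R)
    move_l([*xy,top+.017+.01],.12)
    h=move_l([*xy,top+.017-.004],.02,threshold=20); print(side,h,"height over home mm",(get_eef_pos()[2]-.017-top)*1000,get_ft_force())
    move_l([*xy,.15],.15)
R,q=pose(YAW,[0.44,-0.16,0.3]); goto([0.44,-0.16,0.3],R)
s=snapshot("wrist"); save("w5.png",s["frame"])
for l in ("large_mid","small_mid","medium_mid"):
    for r in trace(l,s)[:2]:
        c,a,wh=axis(s,r["region"],.05); a=(a+np.pi/2)%np.pi-np.pi/2
        d=c-C; print(l,round(r["confidence"],2),"rest x,y",d@[np.cos(YAW),np.sin(YAW)],d@Y,a-YAW,wh)
print(get_clock())
E
```

```text
-1 True height over home mm 0.14795687724679374 [-1.89114098  0.22186502  8.43083508]
1 True height over home mm 0.15563131762084959 [-2.56185359  0.5616665   9.12484008]
large_mid 0.82 rest x,y -0.019703928372661647 -0.0860028070294676 -0.024899594270105824 [36.59428787231445, 237.21778869628906]
small_mid 0.91 rest x,y 8.567823214800488e-05 0.08411257328126413 0.0020641128186189295 [27.16098976135254, 165.7820587158203]
medium_mid 0.84 rest x,y 0.00740728041687736 -0.000614285419281884 -0.0001084939986679967 [27.42084503173828, 200.8905029296875]
35.925
```

View pics/w5.png

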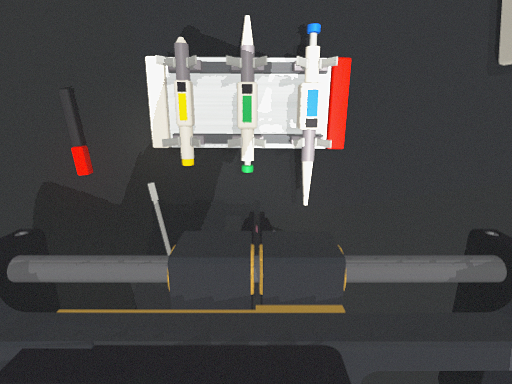

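All three are clipped in order: small at (183,105), medium at (248,95) and large at (311,100) next to the red end. The large one lies reversed, so its grip is at x ≈ 0. Both placed grips are at home height.

```bash
python3 -c "
from bench import *
print(finish_job())"
```

```text
the job is handed in; nothing more can be done
None
```

The job is handed in (no verdict shown): the large pipette is clipped at the red end and the small at the white end, both within about 0.2 mm of home height when pressed; the medium is still in the middle, nothing is gripped, and the clock read about 36 s.

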